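# Set and lock the air-assist pressure regulator

## Task

The air regulator for the laser cutter reads too low and its blue knob has been left pulled up, unlocked. Turn the blue knob until the red needle of its gauge stands in the green, then push the knob down until its lock teeth drop in and it is fully home, and let go. Do not force the lock teeth, do not turn the bare-metal clamp ring around the foot of the knob, and leave everything else on the bench where it is.

Things in the scene. Friction and masses are not known exactly. Their poses are not given: they have to be found in the camera images.
- regulator: compressed-air filter-regulator bolted to the bench on an aluminium bracket, about 195 mm tall, fixed. Origin on the bench top straight below the knob's axis; z up. The gauge stands out to its +x side (gauge case 63 mm wide, its highest edge 139 mm above the bench, its middle 70 mm from the knob axis); the bracket upright is on its -x side, pipes to +y and -y, all below 150 mm.
- knob_top (a point): centre of the flat top of the blue knob (a white line is on it). The knob is a ribbed upright cylinder 38 mm in diameter and 24 mm tall, on the vertical axis of the regulator. Its top is 194.5 mm above the bench when pulled up (unlocked, an orange band shows below it), 188.5 mm when pushed home.
- knob_turn (a joint): turn of the blue knob in rad, growing clockwise seen from above, which raises the pressure; range 0 to 7.5. It needs about 0.08 N m to turn and stays where it is left. It turns without end-feel while up; once home the teeth hold it.
- knob_lift (a joint): height of the blue knob in m above its home position: 0.006 pulled up (as found), 0 fully home and locked. It stays where it is left; about 5 N slides it slowly. The knob's two lock blades reach the tooth tips of the collar at 0.004, so a knob that stops there has landed on the tips and must be turned a little until it drops in.
- collar: firm steel collar hidden in the knob: 10 flat-topped lock teeth, 0.63 rad apart, and the shoulder on which the knob comes home. Where the gaps lie is not known and differs each time; at most angles the blades meet tips, and a gap lets the knob turn only 0.03 rad either way. More than 30 N between knob and collar, pushing on tips or shoulder or twisting against teeth, damages it.
- lock_blades: the two lock blades fixed inside the blue knob, hidden; origin at the centre of the knob's underside, z up, turning and sliding with the knob.
- ring (a joint): turn in rad of the bare-metal knurled clamp ring, the outer knob, 59 mm in diameter and 13 mm tall, around the axis just below the blue knob; its top is 162.5 mm above the bench, 8 mm below the underside of the pulled-up knob and 2 mm below that of the home knob. It turns very easily (0.04 N m), reads 0 as found, and must not be turned.
- needle (a joint): reading of the gauge: turn of the red needle in rad clockwise from the scale's zero, range 0 to 3.75. It is always 0.5 of the knob's turn (joint knob_turn).
- green_arc (a joint): middle of the green arc on the gauge dial, in the same rad as the needle: the needle stands in its middle when the two values are equal. The arc reaches 0.2 rad to either side, which is 0.4 rad of the knob.
- needle_tip (a point): point on the red needle 20 mm from the gauge's centre.
- green_mid (a point): middle of the green arc, 20 mm from the gauge's centre.
- kit_model: half-built plywood model 150 x 108 x 104 mm, loose; origin under its middle.
- gears: stack of three laser-cut plywood gears, 72 mm wide, 12 mm tall, loose.
- glue: white glue bottle 48 mm wide, 130 mm tall, orange cap, loose.
- mallet: small rubber hammer lying flat, loose; origin under its middle.
- driver: screwdriver lying flat, loose; origin under its middle.
- mug: blue mug, 80 mm wide, 90 mm tall, loose.
- spare_gauge: spare black pressure gauge lying face up, 63 mm wide, 24 mm tall, loose.
There are look-alikes about, which are no part of the job. There is more than one size of the regulator; the job needs the smaller.

How it is judged:
On the way, in this order (a step that is already met when the one before it is completed fails the run):
1. the needle is brought into the green (distance between needle_tip and green_mid below 0.0045 m), for 0.05 s.
2. the knob is pushed home, its lock teeth in mesh, with the needle in the green (value of joint knob_lift below 0.0012 m and distance between needle_tip and green_mid below 0.0045 m), for 0.2 s.
At the end, for the whole second after the job is handed in: The blue knob is home and locked (within 1.2 mm of its lowest position) and at rest, the tip of the red needle lies in the green arc (within 4.5 mm of its middle, measured 20 mm from the gauge's centre), and the metal clamp ring is where it was (within 0.08 rad) (all of step 2 and velocity of joint knob_turn between -0.05 and 0.05 rad/s and value of joint ring between -0.08 and 0.08 rad); the robot touches nothing.
It fails at once if the lock teeth are forced: more than 30 N between the knob and the toothed collar (contact force between lock_blades and collar above 30 N).
It fails at once if the metal clamp ring is turned by more than 0.08 rad (value of joint ring above 0.08 rad or value of joint ring below -0.08 rad).
It fails at once if something else on the bench is moved by more than 20 mm (distance of any of kit_model, gears, glue, mallet, driver, mug, spare_gauge from where it was at the start of the episode above 0.02 m).
It also fails if it takes over 72 s, if anything falls off the work surface, if the arm or the gripper's body presses on something with over 40 N, if the wrist force passes 120 N, or if a joint passes its speed limit or range.

## Robot

A 6-joint arm with a two-finger parallel gripper is mounted at the origin on the work surface. World frame = base frame: x ahead of the robot, y to its left, z up, the work surface at z = 0. Lengths are in m, angles in rad, forces in N, time in s.
With the tool pointing down it reaches from about 0.225 to 0.875 m from the base axis. Payload 3.4 kg.
Tool frame: the origin (TCP) lies at the very end of the fingers, on their centre line; the grasp point (between the pads) lies 19 mm behind it (manip.hold_point_z is the distance from the TCP to the grasp point, in m); z points along the fingers, x is the direction in which the jaws open and shut, and the axes are right-handed (so a half turn about z gives the same grasp; the last joint's range is limited). The gripper opens to 85 mm and grips with 20 to 120 N. Pads are 22 mm wide; open, the fingers measure 114 mm over their backs; the gripper's body (76 mm by 85 mm) begins 54 mm behind the grasp point. The pads swing forward as they close: fully open they stand 13 mm farther back than shut.
Start: joints at [-1.444, 0.276, 1.505, -0, 1.361, -0.121], TCP at [0.141, -0.557, 0.231] pointing down, gripper open.
Joint ranges: [-2.89, 2.89], [-0.75, 2.08], [0.22, 2.7], [-1.18, 4.32], [0.11, 2.71], [-2.7, 2.7]. Speed limits (rad/s): [2.57, 2.57, 3.14, 3.14, 3.14, 3.14].

## Interface

Orientations are given as a unit quaternion [w, x, y, z].
In Python, from rig import manip gives the robot as it stands.
- The arm moves only by the tool apply_moves, never from a script. Its argument "commands" is one flat list of numbers, 6 for each row, row after row: the shift along the tool's x, y, z normalised to -1 to 1, where 1 is 0.03 m, then the turn, a rotation vector about the tool's x, y, z normalised to -1 to 1, where 1 is 0.15 rad. A call has 1 to 20 rows; each row shifts and turns the commanded pose from where the row before left it, along the tool's axes as they then stand; what a row does not reach is not made up. A row lasts 1/10 s, in which the tool goes at most 50 mm and 8.59 degrees, less where a joint would pass 70% of its speed; a pose out of reach is approached as far as the arm can. A call with a number of a shift or a turn outside -1 to 1 is refused whole. A call with a gripper value outside its range is refused whole. "jaw" is the opening, from -1 (shut) to 1 (fully open), set as the call begins (left out, the last holds). The fingers move at their own pace and stop on an object; "newtons" is the grip in N (left out, the last holds). Time passes only in rows, so rows that do not move let the fingers close. It gives the time, the measured TCP pose, the force and the opening at its end, in the units of the state.
- manip.get_state(): the state, without advancing time (a new reading comes with each control period).
- manip.get_image(name): name is "side" or "top" or "wrist"; returns a dict with "frame" (400x640x3 uint8, red, green, blue), "fx", "fy", "cx", "cy" (pixels), "extrinsics" (4x4, takes a point from camera to world coordinates); the wrist camera has in their place "mount" (4x4, takes a point from camera to tool coordinates, whose origin is the TCP and whose axes are the tool frame's). Camera axes: x right, y up, looking along -z (the intrinsics and any distortion apply to the point x, -y, -z); pixel columns grow to the right and rows downward; lengths in m; the calibration is good to about 2 mm. A picture is of the moment at which its call begins: read the wrist's pose just before it. There is no depth.
- manip.sign_off(): hands the job in, once; it reports no verdict.
The state is a dict: "clock": time; "qpos": joint angles; "qd": joint speeds; "effort": joint torques, N m; "position": TCP position; "ee_rot": TCP orientation; "contact_force": force on the tool from outside, world axes, zero at the start; "moment": the same for the moment, N m; "width": finger opening in m.
Only numpy, scipy, OpenCV 4.12 (cv2) and the standard library are available. Lean on these libraries where they do the work, as an engineer would, in place of code of your own. Each camera call takes 0.05 s, during which the arm holds its last target. There are 200 camera calls.

## Working session

There is one attempt and no reset: what is moved stays moved. The work goes in short steps, Python scripts to look and compute and a tool call to move; the robot and the scene stay as the last step left them, time stands still between calls to the robot, and variables do not carry over. Pictures are saved under pics/ and viewed, about 8 in all and at most 12, crops included, and the job is handed in when it is done.

Besides the shell and the picture viewer there is one more tool, called as name(argument=value, ...), one argument or row to a line, values as JSON. apply_moves: Moves the arm, as the interface text tells. Scaled input: -1 to 1 covers 0.03 m each way for a shift and 0.15 rad each way for a turn. Its arguments: {"type":"object","properties":{"commands":{"type":"array"},"jaw":{"type":"number"},"newtons":{"type":"number"}},"required":["commands"]}

```bash
mkdir -p pics; ls; cat > h.py <<'E'
import numpy as np, cv2
from rig import manip
def snap(name,fn):
    s=manip.get_state(); im=manip.get_image(name)
    cv2.imwrite('pics/'+fn+'.png',im['frame'][:,:,::-1])
    d={k:np.array(v) for k,v in im.items() if k!='frame'}
    d['pos']=np.array(s['position']); d['q']=np.array(s['ee_rot'])
    np.savez('pics/'+fn+'.npz',**d)
def T(d):
    if 'extrinsics' in d: return d['extrinsics']
    from scipy.spatial.transform import Rotation as R
    M=np.eye(4); M[:3,:3]=R.from_quat(np.roll(d['q'],-1)).as_matrix(); M[:3,3]=d['pos']
    return M@d['mount']
def ray(fn,u,v):
    d=np.load('pics/'+fn+'.npz'); M=T(d)
    r=np.array([(u-d['cx'])/d['fx'],-(v-d['cy'])/d['fy'],-1.]); r=M[:3,:3]@r
    return M[:3,3],r/np.linalg.norm(r)
def atz(fn,u,v,z):
    o,r=ray(fn,u,v); return o+r*(z-o[2])/r[2]
def tri(*obs):
    A=0;b=0
    for fn,u,v in obs:
        o,r=ray(fn,u,v);P=np.eye(3)-np.outer(r,r);A=A+P;b=b+P@o
    return np.linalg.solve(A,b)
def proj(fn,p):
    d=np.load('pics/'+fn+'.npz'); c=np.linalg.inv(T(d))@np.r_[p,1]
    return d['cx']+d['fx']*c[0]/-c[2], d['cy']-d['fy']*c[1]/-c[2]
def crop(fn,out,x0,y0,w,h,s):
    i=cv2.imread('pics/'+fn+'.png')[y0:y0+h,x0:x0+w]
    cv2.imwrite('pics/'+out+'.png',cv2.resize(i,None,fx=s,fy=s,interpolation=cv2.INTER_CUBIC))
E
python3 - <<'E'
from h import *
for n in('side','top','wrist'): snap(n,n+'0')
a=[cv2.imread(f'pics/{n}0.png') for n in('side','top')]
cv2.imwrite('pics/both.png',cv2.resize(np.vstack(a),(800,1000))[:, :])
print(manip.get_state()); d=np.load('pics/side0.npz');print({k:d[k].tolist() for k in d})
E
```

```text
pics
{'clock': 0.15, 'qpos': array([-1.44399450e+00,  2.76470547e-01,  1.50579567e+00,  3.96367703e-06,
        1.36071498e+00, -1.21014134e-01]), 'qd': array([-0.0006973 , -0.00120621, -0.00490606,  0.00216976,  0.0008229 ,
       -0.00071379]), 'effort': array([ 1.22322090e-03, -4.17142797e+01, -2.46031684e+01, -2.01273847e-04,
        7.65091478e-03, -7.92615850e-06]), 'position': array([ 0.14098079, -0.55706323,  0.23064515]), 'ee_rot': array([-4.90872772e-04,  7.89077253e-01, -6.14293583e-01, -4.90973365e-04]), 'contact_force': array([-0.68584178,  0.87608402,  0.26794202]), 'moment': array([-0.0264027 ,  0.04899751, -0.03860307]), 'width': 0.08531190185059194}
{'fx': 470.4941734354936, 'fy': 470.4941734354936, 'cx': 328.6978813677828, 'cy': 200.29819264142688, 'extrinsics': [[-0.885466811278196, 0.313865470201706, -0.3426908121614667, 0.1261218810652664], [-0.4644592833721854, -0.6216030273008823, 0.6307830455392524, 0.8140441405358961], [-0.015036629084324116, 0.7177033809767379, 0.696186581830144, 1.00402629519974], [0.0, 0.0, 0.0, 1.0]], 'pos': [0.14094067861683682, -0.5569167428221653, 0.23042479418264564], 'q': [-0.0006483390536283768, 0.7890724131574857, -0.6142994891032615, -0.0006664366179874667]}
```

View pics/side0.png

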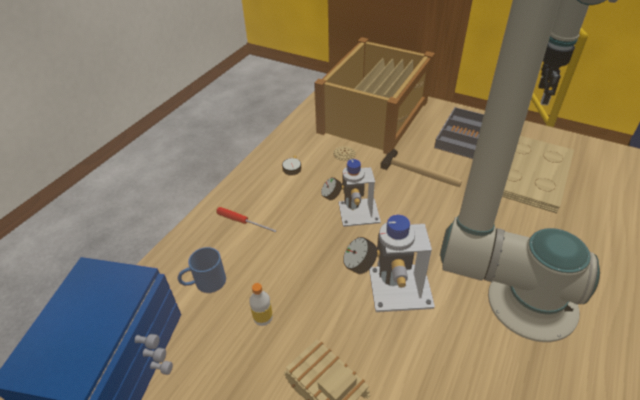

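View pics/top0.png

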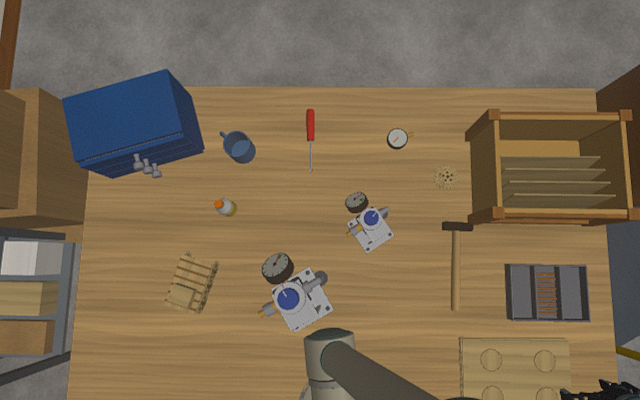

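Two regulators look alike. The large one's knob is at side (398,228) / top (289,298), and the small one's is at side (354,167) / top (372,218). There is also a loose spare gauge at top (398,138). I'll measure both knobs and crop the small regulator.

```bash
python3 - <<'E'
from h import *
print('small',tri(('side0',354,166),('top0',372,217)),'big',tri(('side0',398,222),('top0',289,298)))
crop('side0','c1',315,145,80,85,5);crop('top0','c2',330,180,80,85,5)
a=np.hstack([cv2.imread('pics/c1.png'),cv2.imread('pics/c2.png')]);cv2.imwrite('pics/c.png',a)
d=np.load('pics/wrist0.npz');print(d['fx'],d['mount'])
E
```

```text
small [ 0.53474524 -0.0817932   0.17969333] big [0.33123622 0.12190619 0.24856427]
311.03213750897015 [[ 9.99999083e-01 -9.77699603e-04 -9.37566972e-04  3.23892950e-04]
 [-1.21549493e-03 -9.53155296e-01 -3.02478932e-01 -7.53777560e-02]
 [-5.97913392e-04  3.02479794e-01 -9.53155610e-01 -1.41465999e-01]
 [ 0.00000000e+00  0.00000000e+00  0.00000000e+00  1.00000000e+00]]
```

View pics/c.png

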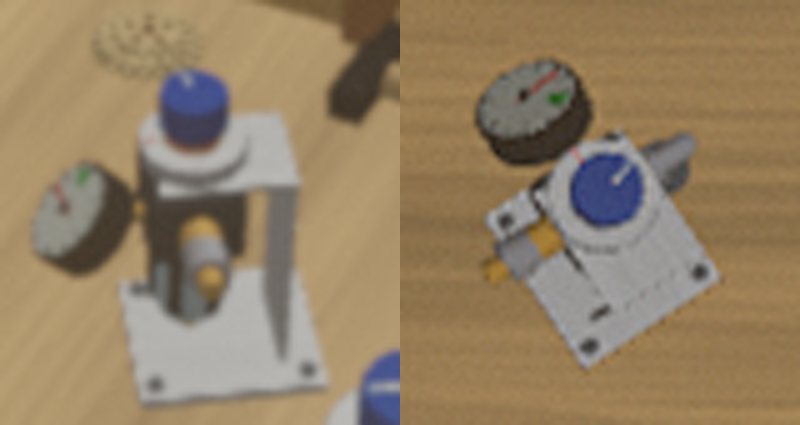

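The small regulator is the one at roughly (0.535, -0.08). Its orange band shows, so it is unlocked, and its knob height measures about 0.18–0.195. I'm moving over it now for a close look.

apply_moves(
  commands=[0,0,-1,0,0,0,0,0,-1,0,0,0,-0.7,-0.96,0,0,0,0,-0.7,-0.96,0,0,0,0,-0.7,-0.96,0,0,0,0,-0.7,-0.96,0,0,0,0,-0.7,-0.96,0,0,0,0,-0.7,-0.96,0,0,0,0,-0.7,-0.96,0,0,0,0,-0.7,-0.96,0,0,0,0,-0.7,-0.96,0,0,0,0,-0.7,-0.96,0,0,0,0,-0.7,-0.96,0,0,0,0,-0.7,-0.96,0,0,0,0,-0.7,-0.96,0,0,0,0,-0.7,-0.96,0,0,0,0,-0.7,-0.96,0,0,0,0,-0.7,-0.96,0,0,0,0,-0.7,-0.96,0,0,0,0,-0.7,-0.96,0,0,0,0],
)

```text
clock: 2.15
position: [0.5515, -0.0625, 0.291]
ee_rot: [0.0, 0.789, -0.614, -0.0]
contact_force: [0.7, -0.4, -0.3]
width: 0.085
```

apply_moves(
  commands=[0,0,1,0,0,0,0,0,0.6,0,0,0,0,0,0,0,0,0,0,0,0,0,0,0],
)

```text
clock: 2.55
position: [0.5509, -0.0639, 0.2433]
ee_rot: [0.0, 0.789, -0.614, -0.0]
contact_force: [0.6, -0.9, 0.3]
width: 0.0855
```

```bash
python3 - <<'E'
from h import *
snap('wrist','w1'); s=manip.get_state(); print(s['position'],s['ee_rot'],s['qpos'],s['contact_force'])
crop('w1','w1b',0,0,640,400,1.25)
print(proj('w1',[.535,-.082,.1945]))
E
```

```text
[ 0.55133134 -0.06413218  0.24413266] [-2.31397072e-04  7.88978021e-01 -6.14421053e-01  6.31324485e-04] [-2.41102539e-01  2.38118173e-01  1.52580893e+00 -9.48106220e-05
  1.37632398e+00  1.08222000e+00] [ 0.88502235  0.23701252 -0.59089699]
(np.float64(337.56717323922896), np.float64(249.3878585189005))
```

View pics/w1b.png

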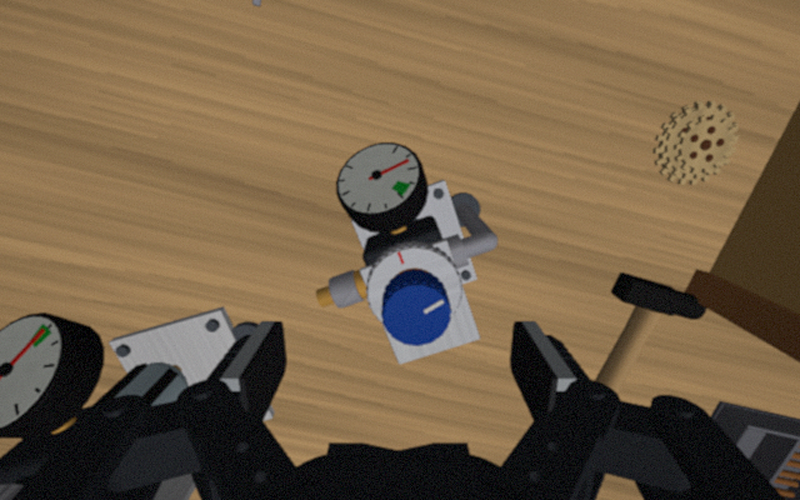

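The wrist view shows the knob top at raw (333,246). The gauge centre is near (301,140), the needle tip near (327,129) and the green patch near (321,150), clockwise of the needle. I'll enlarge the gauge.

```bash
python3 - <<'E'
from h import *
crop('w1','w1c',262,106,90,80,7)
print(atz('w1',333,246,.1945), atz('w1',335,246,.1945))
E
```

```text
[ 0.53667345 -0.07835246  0.1945    ] [ 0.53700497 -0.07965761  0.1945    ]
```

View pics/w1c.png

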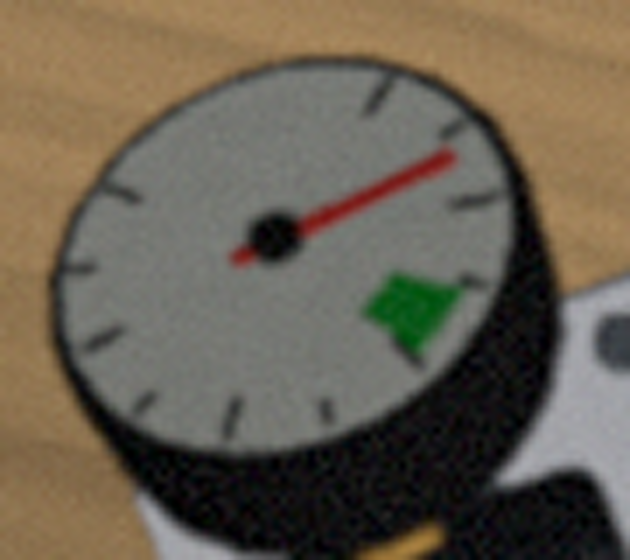

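```bash
python3 - <<'E'
from h import *
P=np.array([(382,95),(475,202),(408,350),(233,418),(103,342),(120,190)],float)
S=np.array([(453,128),(470,282),(328,412),(147,402),(78,268)],float)
def fit(d,out=0):
    t=np.arange(6)*d; t2=(np.arange(5)+.5)*d
    B=np.c_[np.ones(6),np.cos(t),np.sin(t)]; X,r,*_=np.linalg.lstsq(B,P,rcond=None)
    return (X if out else r.sum())
ds=np.linspace(.5,1.2,141); r=[fit(d) for d in ds]; d=ds[np.argmin(r)]
for d in (d,3*np.pi/10):
    X=fit(d,1);c=X[0];Ai=np.linalg.inv(X[1:].T)
    f=lambda v:(lambda w:(np.arctan2(w[1],w[0])%(2*np.pi),np.hypot(*w)))(Ai@np.array(v,float))
    print(d,fit(d),c,'short',[round(f(s-c)[0]/d,2) for s in S],'needle',f(np.array([450,157])-[275,237]),'green corners',[f(np.array(g)-c) for g in((390,272),(363,312),(463,290),(413,353))],f(np.array([408,308])-c))
E
```

```text
0.95 14.81379322412116 [282.307623   250.44895481] short [np.float64(0.48), np.float64(1.5), np.float64(2.5), np.float64(3.5), np.float64(4.51)] needle (np.float64(0.7119994308491482), np.float64(0.9517153025417746)) green corners [(np.float64(1.457859009290783), np.float64(0.6117579875615538)), (np.float64(1.8752784505042346), np.float64(0.6288504315958697)), (np.float64(1.4762535173983586), np.float64(1.0353176914722906)), (np.float64(1.886626280201849), np.float64(1.031796362167106))] (np.float64(1.6822298148435622), np.float64(0.8176146373267777))
0.9424777960769379 37.600639027468176 [281.89806174 249.02717714] short [np.float64(0.48), np.float64(1.5), np.float64(2.5), np.float64(3.51), np.float64(4.51)] needle (np.float64(0.694088571923038), np.float64(0.9552334490197931)) green corners [(np.float64(1.445955818169123), np.float64(0.6173456715716494)), (np.float64(1.8590815737748088), np.float64(0.6342523272461986)), (np.float64(1.4592587447292102), np.float64(1.0407255143982261)), (np.float64(1.8676293179402812), np.float64(1.0353090979651232))] (np.float64(1.66544382515936), np.float64(0.8227013041742081))
```

The needle is at 0.70 and the green middle at 1.66 (arc width fits at 0.41), so the knob needs about +1.93 rad clockwise. I'll centre over the knob, back the wrist off about 1.65 rad so it has turning range, and look again.

apply_moves(
  commands=[0.34,0.59,-0.3,0,0,0,0,0,0,0,0,-1,0,0,0,0,0,-1,0,0,0,0,0,-1,0,0,0,0,0,-1,0,0,0,0,0,-1,0,0,0,0,0,-1,0,0,0,0,0,-1,0,0,0,0,0,-1,0,0,0,0,0,-1,0,0,0,0,0,-1,0,0,0,0,0,-1,0,0,0,0,0,0,0,0,0,0,0,0],
)

```text
clock: 4.0
position: [0.5366, -0.0785, 0.2534]
ee_rot: [0.0, 0.987, 0.161, 0.001]
contact_force: [-0.4, 0.3, 0.3]
width: 0.0852
```

```bash
python3 - <<'E'
from h import *
snap('wrist','w2'); s=manip.get_state(); print(s['position'],s['ee_rot'],s['qpos'],s['contact_force'],s['moment'])
u,v=map(int,proj('w2',[.5367,-.0784,.1945])); print(u,v, 'crop origin',u-50,v-40)
crop('w2','w2c',u-50,v-40,100,75,8)
print(atz('top0',371.4,218,.1945),atz('side0',315+192/5,145+84/5,.1945))
E
```

```text
[ 0.53652091 -0.07838847  0.25314412] [3.75796183e-04 9.86905152e-01 1.61299581e-01 7.23885278e-04] [-2.73375687e-01  2.13767886e-01  1.53630965e+00 -7.20424279e-05
  1.38988542e+00 -5.97377564e-01] [0.6161702  0.76887357 0.65497801] [ 0.00104036 -0.00590819  0.02024545]
320 218 crop origin 270 178
[ 0.53259648 -0.07830557  0.1945    ] [ 0.53438399 -0.08145245  0.1945    ]
```

View pics/w2c.png

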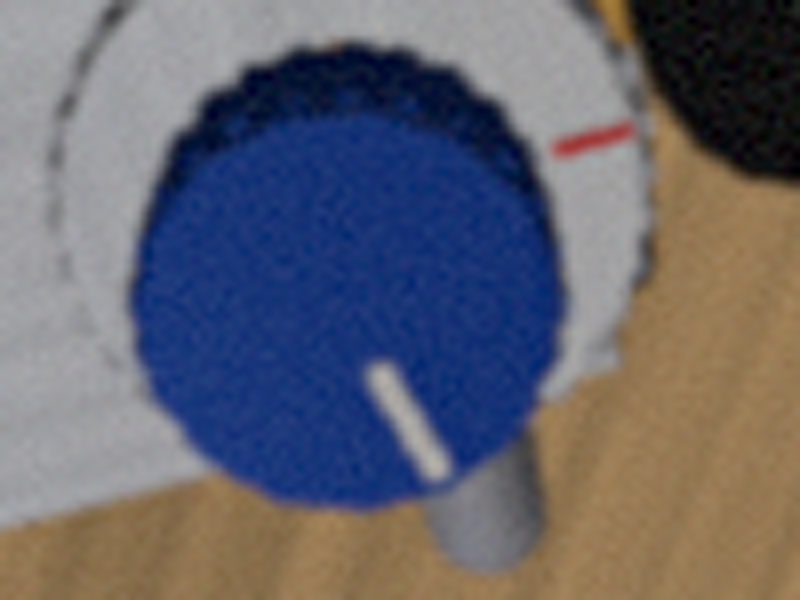

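The knob disc centre is at crop (350,310), raw (313.8,216.8).

```bash
python3 - <<'E'
from h import *
print(atz('w2',313.8,216.8,.1945),tri(('w2',313.8,216.8),('w1',333,246)),tri(('w2',313.8,216.8),('w1',333,246),('top0',371.4,218),('side0',353.4,161.8)))
from scipy.spatial.transform import Rotation as R
s=manip.get_state();M=R.from_quat(np.roll(s['ee_rot'],-1)).as_matrix()
for t in([.536,-.080],): print(M.T@(np.r_[t,.2]-s['position']),M)
E
```

```text
[ 0.53159375 -0.07857696  0.1945    ] [ 0.53267688 -0.08053796  0.18664535] [ 0.53352545 -0.07904128  0.19397512]
[-0.00107637  0.00131     0.05314406] [[ 9.47963842e-01  3.18374232e-01  1.55004376e-03]
 [ 3.18375320e-01 -9.47964608e-01 -5.08225593e-04]
 [ 1.30758069e-03  9.75275163e-04 -9.99998670e-01]]
```

apply_moves(
  commands=[-0.1,0,0.9,0,0,0,0,0,0.9,0,0,0,0,0,0.6,0,0,0,0,0,0.33,0,0,0,0,0,0,0,0,0],
)

```text
clock: 4.55
position: [0.5327, -0.079, 0.1694]
ee_rot: [-0.0, 0.987, 0.162, -0.001]
contact_force: [-0.1, -0.4, 0.3]
width: 0.0854
```

apply_moves(
  commands=[0,0,0,0,0,0,0,0,0,0,0,0,0,0,0,0,0,0,0,0,0,0,0,0,0,0,0,0,0,0,0,0,0,0,0,0,0,0,0,0,0,0,0,0,0,0,0,0],
  jaw=-0.3,
  newtons=20,
)

```text
clock: 5.35
position: [0.5334, -0.0794, 0.1707]
ee_rot: [0.0, 0.987, 0.163, 0.0]
contact_force: [-3.0, -2.8, 3.9]
width: 0.0372
```

apply_moves(
  commands=[0,0,-0.02,0,0,0.5,0,0,0,0,0,0.7,0,0,0,0,0,0.7,0,0,0,0,0,0.7,0,0,0,0,0,0.4,0,0,0,0,0,0],
)

```text
clock: 5.95
position: [0.533, -0.0794, 0.1707]
ee_rot: [0.0, 0.998, -0.061, -0.0]
contact_force: [-2.8, -3.1, 2.7]
width: 0.037
```

```bash
python3 - <<'E'
from h import *
s=manip.get_state(); print(s['contact_force'],s['moment'],s['position'],s['width'],s['qpos'][5])
E
```

```text
[-2.78934634 -3.131842    2.6913078 ] [-0.43583048  0.35355868 -0.04513196] [ 0.53301577 -0.07943386  0.17067119] 0.036993674560530494 -0.15327025005320746
```

apply_moves(
  commands=[0.05,0,0,0,0,0.8,0,0,0,0,0,1,0,0,0,0,0,1,0,0,0,0,0,1,0,0,0,0,0,1,0,0,0,0,0,1,0,0,0,0,0,1,0,0,0,0,0,1,0,0,0,0,0,0.3,0,0,0,0,0,0],
)

```text
clock: 6.95
position: [0.5323, -0.0789, 0.1703]
ee_rot: [0.001, 0.785, -0.62, -0.002]
contact_force: [-5.6, -0.9, 3.6]
width: 0.0371
```

```bash
python3 - <<'E'
from h import *
snap('wrist','w3');snap('side','s3')
s=manip.get_state(); print(s['contact_force'],s['moment'],s['position'],s['width'],s['qpos'][5])
crop('w3','w3c',160,40,320,210,2.5)
E
```

```text
[-6.6560171  -1.68707557  3.7113759 ] [-0.21571249  0.99866624 -0.01908599] [ 0.53234332 -0.07887786  0.17037121] 0.03707577584729529 1.0608521241284015
```

View pics/w3c.png

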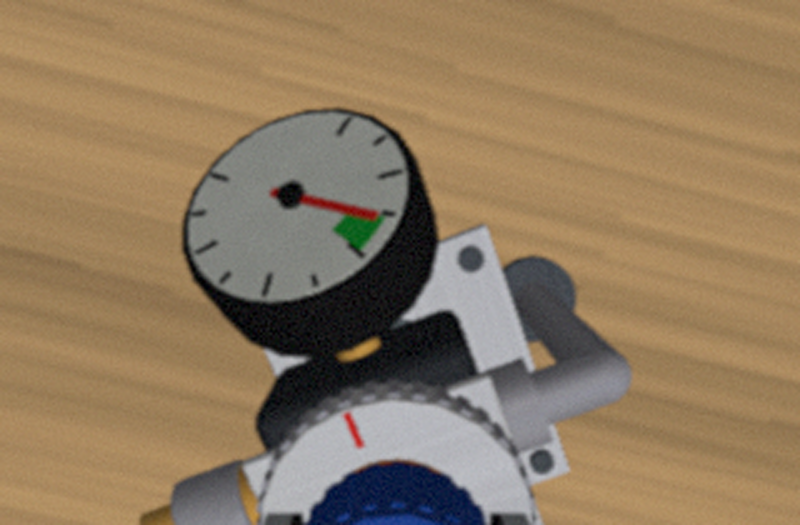

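The needle has just entered the green and is about 0.15 rad short of the middle. I'm relieving the side load, then lowering in small steps.

apply_moves(
  commands=[0,0.03,0,0,0,0.2,0,0,0.017,0,0,0,0,0,0.017,0,0,0,0,0,0.017,0,0,0,0,0,0,0,0,0,0,0,0,0,0,0],
)

```text
clock: 7.65
position: [0.5323, -0.0789, 0.1693]
ee_rot: [0.001, 0.775, -0.631, -0.002]
contact_force: [-5.3, 0.5, 5.9]
width: 0.0374
```

apply_moves(
  commands=[0,0,0.017,0,0,0,0,0,0.017,0,0,0,0,0,0.017,0,0,0,0,0,0,0,0,0,0,0,0,0,0,0],
)

```text
clock: 8.15
position: [0.5324, -0.0789, 0.1687]
ee_rot: [0.001, 0.775, -0.631, -0.001]
contact_force: [-7.3, -0.1, 11.0]
width: 0.0371
```

apply_moves(
  commands=[0,0,0,0,0,0.15,0,0,0,0,0,0.15,0,0,0,0,0,0],
)

```text
clock: 8.45
position: [0.5324, -0.0788, 0.1687]
ee_rot: [0.001, 0.761, -0.649, -0.001]
contact_force: [-7.7, 0.2, 10.5]
width: 0.0371
```

apply_moves(
  commands=[0,0,0.01,0,0,0,0,0,0,0,0,0],
)

```text
clock: 8.65
position: [0.5324, -0.0789, 0.1687]
ee_rot: [0.001, 0.761, -0.649, -0.001]
contact_force: [-7.4, -0.0, 11.6]
width: 0.0371
```

It's resting on the tips, since z holds at 0.1687. I'm turning in small steps to find the gap.

apply_moves(
  commands=[0,0,0,0,0,0.15,0,0,0,0,0,0.15,0,0,0,0,0,0],
)

```text
clock: 8.95
position: [0.5324, -0.0788, 0.1687]
ee_rot: [0.001, 0.746, -0.666, -0.001]
contact_force: [-8.2, 0.9, 12.2]
width: 0.0377
```

apply_moves(
  commands=[0,0,0,0,0,0.15,0,0,0,0,0,0,0,0,0,0,0,0],
)

```text
clock: 9.25
position: [0.5324, -0.0788, 0.1688]
ee_rot: [0.001, 0.739, -0.674, -0.001]
contact_force: [-8.6, 0.7, 13.1]
width: 0.0376
```

apply_moves(
  commands=[0,0.03,0,0,0,0.15,0,0,0,0,0,0.15,0,0,0,0,0,0],
)

```text
clock: 9.55
position: [0.5323, -0.0788, 0.1689]
ee_rot: [-0.0, 0.723, -0.691, -0.001]
contact_force: [-7.6, 1.2, 11.4]
width: 0.0373
```

apply_moves(
  commands=[0,0,0,0,0,0.15,0,0,0,0,0,0.15,0,0,0,0,0,0],
)

```text
clock: 9.85
position: [0.5323, -0.0788, 0.1689]
ee_rot: [-0.0, 0.708, -0.707, -0.001]
contact_force: [-6.1, 1.4, 11.1]
width: 0.0372
```

apply_moves(
  commands=[0,0,0,0,0,0.15,0,0,0,0,0,0.15,0,0,0,0,0,0],
)

```text
clock: 10.15
position: [0.5323, -0.0787, 0.1689]
ee_rot: [0.0, -0.691, 0.722, 0.001]
contact_force: [-7.6, 0.9, 11.3]
width: 0.0373
```

apply_moves(
  commands=[0,0,0.01,0,0,0.15,0,0,0,0,0,0.15,0,0,0,0,0,0],
)

```text
clock: 10.45
position: [0.5323, -0.0787, 0.1688]
ee_rot: [0.0, -0.675, 0.738, 0.001]
contact_force: [-5.7, 0.7, 13.7]
width: 0.037
```

apply_moves(
  commands=[0,0,0,0,0,0.15,0,0,0,0,0,0.15,0,0,0,0,0,0],
)

```text
clock: 10.75
position: [0.5323, -0.0786, 0.1688]
ee_rot: [0.0, -0.658, 0.753, 0.001]
contact_force: [-5.9, 1.1, 12.4]
width: 0.0372
```

```bash
python3 - <<'E'
from h import *
snap('wrist','w4'); s=manip.get_state(); print(s['contact_force'],s['moment'],s['position'],s['qpos'][5])
crop('w4','w4c',190,60,200,150,4)
E
```

```text
[-7.53709778  1.68177377 12.76079183] [0.12304713 1.09480289 0.00811054] [ 0.53235037 -0.07866619  0.16884076] 1.4271315718068531
```

View pics/w4c.png

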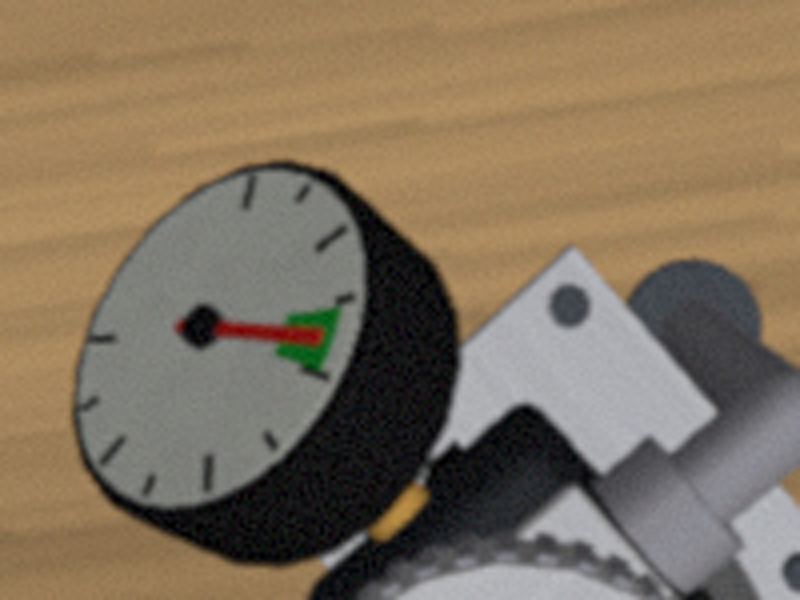

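The knob follows the gripper, and the needle is now mid-green. I'm continuing.

apply_moves(
  commands=[0,0,0,0,0,0.15,0,0,0,0,0,0.15,0,0,0,0,0,0],
)

```text
clock: 11.1
position: [0.5323, -0.0786, 0.1688]
ee_rot: [0.0, -0.641, 0.767, 0.001]
contact_force: [-6.7, 1.9, 13.8]
width: 0.0373
```

apply_moves(
  commands=[0,0,0,0,0,0.15,0,0,0,0,0,0.15,0,0,0,0,0,0],
)

```text
clock: 11.4
position: [0.5324, -0.0786, 0.1688]
ee_rot: [0.0, -0.624, 0.782, 0.001]
contact_force: [-6.9, 1.5, 13.1]
width: 0.0373
```

apply_moves(
  commands=[0,0,0,0,0,0.15,0,0,0,0,0,0.15,0,0,0,0,0,0],
)

```text
clock: 11.7
position: [0.5324, -0.0786, 0.1687]
ee_rot: [0.0, -0.606, 0.795, 0.001]
contact_force: [-6.6, 1.5, 11.8]
width: 0.0374
```

apply_moves(
  commands=[0,0,0.01,0,0,0.15,0,0,0,0,0,0.15,0,0,0,0,0,0],
)

```text
clock: 12.0
position: [0.5323, -0.0785, 0.1672]
ee_rot: [-0.0, -0.588, 0.809, 0.001]
contact_force: [-4.4, 1.2, 6.5]
width: 0.0369
```

It dropped in: z fell to 0.1672 and the force eased. I'm relieving the turn slightly and pushing on down.

apply_moves(
  commands=[0,0,0.02,0,0,-0.1,0,0,0.02,0,0,0,0,0,0.02,0,0,0,0,0,0.02,0,0,0,0,0,0,0,0,0],
)

```text
clock: 12.5
position: [0.5323, -0.0785, 0.1656]
ee_rot: [0.0, -0.594, 0.805, 0.001]
contact_force: [-5.1, 1.4, 10.8]
width: 0.0375
```

```bash
python3 - <<'E'
from h import *
s=manip.get_state(); print(s['contact_force'],s['moment'],s['position'],s['width'])
E
```

```text
[-5.06837462  1.44440387 10.76296988] [ 0.1893674   0.95690576 -0.175132  ] [ 0.53232462 -0.07852257  0.16561378] 0.037487699452166394
```

apply_moves(
  commands=[0,0,0.02,0,0,0.04,0,0,0.015,0,0,0,0,0,0,0,0,0,0,0,0,0,0,0],
)

```text
clock: 12.9
position: [0.5324, -0.0785, 0.1656]
ee_rot: [0.0, -0.592, 0.806, 0.001]
contact_force: [-7.2, 1.8, 15.7]
width: 0.0372
```

```bash
python3 - <<'E'
from h import *
s=manip.get_state(); print(s['contact_force'],s['moment'],s['position'],s['width'])
E
```

```text
[-7.18627755  1.77047684 15.67234863] [ 0.16889451  1.25488605 -0.03209534] [ 0.53235617 -0.07851039  0.16557351] 0.03717091004933253
```

apply_moves(
  commands=[0,0.03,0.02,0,0,0,0,0,0.015,0,0,0,0,0,0,0,0,0,0,0,0,0,0,0],
)

```text
clock: 13.3
position: [0.5324, -0.0785, 0.1655]
ee_rot: [0.001, -0.592, 0.806, -0.0]
contact_force: [-6.7, 1.0, 19.4]
width: 0.037
```

```bash
python3 - <<'E'
from h import *
snap('side','s5')
s=manip.get_state(); print(s['contact_force'],s['moment'],s['position'],s['width'])
snap('wrist','w5'); crop('w5','w5c',180,60,260,190,3)
E
```

```text
[-7.70415499  1.66658587 19.83779501] [ 0.25960012  1.21656206 -0.05782341] [ 0.532389   -0.07851547  0.16548606] 0.03708750399727198
```

View pics/w5c.png

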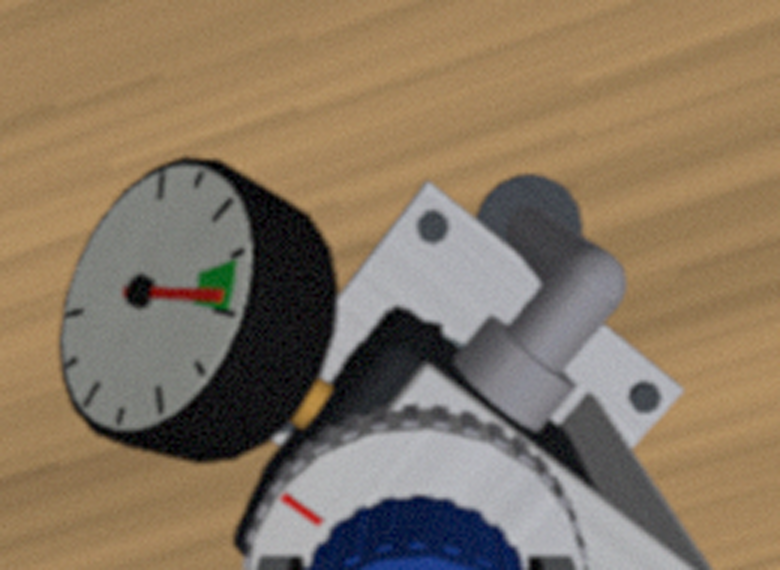

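The orange band is gone, the ring mark is in place and the needle is in the green. I'm unloading the push before releasing, without lifting the knob.

apply_moves(
  commands=[0,0,-0.05,0,0,0,0,0,-0.05,0,0,0,0,0,0,0,0,0,0,0,0,0,0,0],
)

```text
clock: 13.8
position: [0.5323, -0.0785, 0.1657]
ee_rot: [0.0, -0.591, 0.806, 0.001]
contact_force: [-2.5, 1.2, 5.8]
width: 0.0373
```

Now I'm opening the fingers, rising 40 mm, then shutting them to press on the knob top as a check.

apply_moves(
  commands=[0,0,-0.02,0,0,0,0,0,0,0,0,0,0,0,0,0,0,0,0,0,0,0,0,0,0,0,0,0,0,0,0,0,0,0,0,0,0,0,0,0,0,0],
  jaw=1,
)

```text
clock: 14.5
position: [0.5323, -0.0793, 0.1661]
ee_rot: [0.0, -0.591, 0.807, -0.0]
contact_force: [0.3, -1.0, 0.5]
width: 0.0854
```

apply_moves(
  commands=[0,0,-0.5,0,0,0,0,0,-0.6,0,0,0,0,0,-0.6,0,0,0,0,0,0,0,0,0],
)

```text
clock: 14.9
position: [0.5339, -0.0797, 0.2195]
ee_rot: [0.002, -0.591, 0.807, -0.002]
contact_force: [0.2, -0.2, 0.4]
width: 0.086
```

```bash
python3 - <<'E'
from h import *
snap('wrist','w6'); s=manip.get_state(); print(s['contact_force'],s['position'],s['width'])
for z in(.1885,.1945): print(proj('w6',[.5328,-.0787,z]))
crop('w6','w6c',180,60,280,200,2.8)
E
```

```text
[-0.66352435 -0.40908507 -0.81205223] [ 0.53297464 -0.0794688   0.21806399] 0.0858417882119092
(np.float64(314.6287354701158), np.float64(236.0943872567117))
(np.float64(314.52616782260924), np.float64(240.26221680180285))
```

View pics/w6c.png

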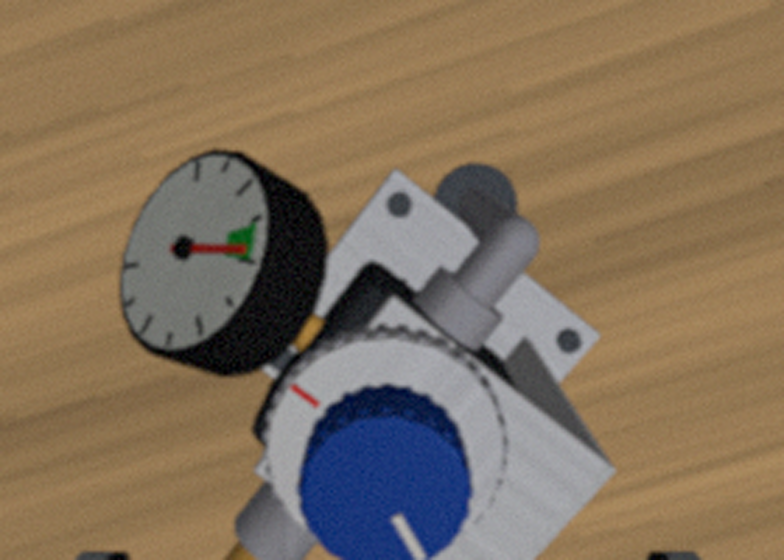

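Released; the knob looks low and the needle is in the green. I'll press from above with shut fingers as a check.

apply_moves(
  commands=[0,0,0,0,0,0,0,0,0,0,0,0,0,0,0,0,0,0,0,0,0,0,0,0,0,0,0,0,0,0,0,0,0,0,0,0,0,0,0.5,0,0,0,0,0,0.3,0,0,0,0,0,0.1,0,0,0,0,0,0,0,0,0,0,0,0,0,0,0],
  jaw=-1,
)

```text
clock: 16.05
position: [0.5325, -0.0793, 0.1904]
ee_rot: [0.0, -0.591, 0.807, -0.0]
contact_force: [-0.2, -0.9, 0.3]
width: 0.0002
```

apply_moves(
  commands=[0,0,0.03,0,0,0,0,0,0,0,0,0,0,0,0,0,0,0],
)

```text
clock: 16.35
position: [0.5323, -0.0793, 0.1895]
ee_rot: [0.0, -0.591, 0.807, -0.0]
contact_force: [-0.5, 0.3, 0.0]
width: 0.0001
```

apply_moves(
  commands=[0,0,0.02,0,0,0,0,0,0.02,0,0,0,0,0,0,0,0,0,0,0,0,0,0,0],
)

```text
clock: 16.75
position: [0.5324, -0.0793, 0.1885]
ee_rot: [0.0, -0.591, 0.807, -0.0]
contact_force: [-1.1, 0.6, 4.1]
width: 0.0
```

apply_moves(
  commands=[0,0,0.02,0,0,0,0,0,0.02,0,0,0,0,0,0,0,0,0,0,0,0,0,0,0],
)

```text
clock: 17.15
position: [0.5324, -0.0793, 0.1884]
ee_rot: [0.0, -0.591, 0.807, -0.001]
contact_force: [-1.9, 0.5, 10.9]
width: 0.0001
```

The knob top stops at z = 0.1884 under 11 N, and home is 0.1885, so it's fully home. I'm retreating.

apply_moves(
  commands=[0,0,-0.3,0,0,0,0,0,-0.9,0,0,0,0,0,-1,0,0,0,0,0,-1,0,0,0,0,0,0,0,0,0,0,0,0,0,0,0],
)

```text
clock: 17.75
position: [0.5324, -0.0793, 0.2832]
ee_rot: [0.0, -0.591, 0.807, -0.001]
contact_force: [-0.1, 0.4, -0.6]
width: -0.0002
```

```bash
python3 - <<'E'
from h import *
snap('wrist','w7');snap('top','t7');s=manip.get_state(); print(s['contact_force'],s['position'],s['clock'])
crop('w7','w7a',180,100,200,150,2.9);crop('t7','t7a',330,180,80,60,7.25)
cv2.imwrite('pics/f.png',np.vstack([cv2.resize(cv2.imread('pics/w7a.png'),(400,300)),cv2.resize(cv2.imread('pics/t7a.png'),(400,300))]))
E
```

```text
[ 1.02585077  0.37646195 -0.80619888] [ 0.5315518  -0.07905603  0.28151363] 17.85
```

View pics/f.png

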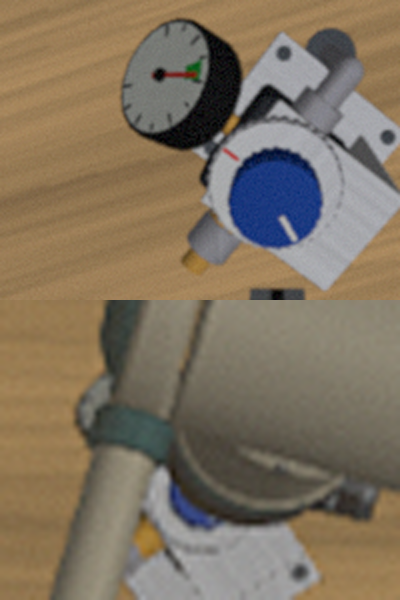

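The needle is in the green, the knob is home, the ring mark still points towards the gauge and the arm is clear. Handing in.

```bash
python3 -c "
from rig import manip
print(manip.sign_off())"
```

```text
the job is handed in; nothing more can be done
None
```

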